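Set and clamp the end stop of a hanger-marking jig, then punch the panel

ROBOT

A 7-joint arm with a two-finger parallel gripper is mounted at the origin on the work surface. World frame = base frame: x ahead of the robot, y to its left, z up, the work surface at z = 0. Lengths are in mm, angles in rad, forces in N, time in s.
With the tool pointing down it reaches from about 425 to 875 mm from the base axis. Payload 8.4 kg.
Tool frame: the origin (TCP) lies midway between the tips of the shut fingers; the grasp point (between the pads) lies 19 mm behind it; z points along the fingers, y is the direction in which the jaws open and shut (so a half turn about z gives the same grasp; the last joint's range is limited). The gripper opens to 85 mm and grips with 20 to 120 N. Pads are 22 mm wide; open, the fingers measure 114 mm over their backs; the gripper's body (76 mm by 85 mm) begins 54 mm behind the grasp point. The pads swing forward as they close: fully open they stand 13 mm farther back than shut.
Start: joints at [-1.271, 0.333, 0.04, 1.465, -0.013, 1.343, -0.059], TCP at [252.402, 598.963, 231.308] pointing down, gripper open.
Joint ranges: [-2.58, 2.58], [-0.38, 2.09], [-1.3, 1.39], [0.25, 2.4], [-1.5, 4.64], [0.08, 2.09], [-2.65, 2.65]. Speed limits (rad/s): [2.22, 2.22, 2.79, 2.79, 3.14, 3.14, 3.14].

INTERFACE

Orientations are given as a rotation vector (axis times angle).
In Python, from bench import robot, eyes gives the robot as it stands.
- The arm moves only by the tool step_arm, never from a script. Its argument "moves" is a list that holds one entry, the list of rows, each a list of 6 numbers: the shift along the tool's x, y, z in m, then the turn, a rotation vector about the tool's x, y, z in rad. In form: [[[dx, dy, dz, ax, ay, az], ...]]. A call has 1 to 12 rows; each row is the pose to reach, as a shift and turn from the pose commanded when the call began, along the tool's axes at that moment; what a row does not reach only later rows make up. A row lasts 1/8 s, in which the tool goes at most 62.5 mm and 10.7 degrees, less where a joint would pass 70% of its speed; a pose out of reach is approached as far as the arm can. A call with a gripper value outside its range is refused whole. "grip" is the finger opening in m, from 0 to 0.0854, set as the call begins (left out, the last holds). The fingers move at their own pace and stop on an object; the grip force is fixed at half the most. Time passes only in rows, so rows that repeat a pose let the fingers close. It gives the time, the measured TCP pose, the force and the opening at its end, in the units of the state.
- robot.state(): the state, without advancing time (a new reading comes with each control period).
- eyes.read_camera(name): name is "scene" or "top" or "wrist"; returns (picture, depth): 400x640x3 uint8, red, green, blue; 400x640 float32, mm along the optical axis (not along the pixel's ray), 0 where there is no reading.
- eyes.camera_info(name): a dict with "fx", "fy", "cx", "cy" (pixels), "position" and "rotation" of the camera in the world. Camera axes: x right, y up, looking along -z (the intrinsics and any distortion apply to the point x, -y, -z); pixel columns grow to the right and rows downward; lengths in mm; the calibration is good to about 2 mm. A picture is of the moment at which its call begins: read the wrist's pose just before it. camera_info takes no time and is no camera call; for the wrist camera it gives the pose at the moment of the call.
- robot.finish_job(): hands the job in, once; it reports no verdict.
The state is a dict: "t": time; "joint_positions": joint angles; "dq": joint speeds; "tau": joint torques, N m; "tcp_pos": TCP position; "tool_rot": TCP orientation; "contact_force": force on the tool from outside, world axes, zero at the start; "wrist_torque": the same for the moment, N m; "finger_gap": finger opening in mm.
Only numpy, scipy, OpenCV 4.12 (cv2) and the standard library are available. Lean on these libraries where they do the work, as an engineer would, in place of code of your own. Each camera call takes 0.05 s, during which the arm holds its last target.

TASK

The panel in the jig already lies with its pencil cross under the punch. Without shifting it, slide the stop along the rail until it touches the end of the panel, flip the orange cam lever all the way down to clamp the stop there, then press the red punch plunger fully down to mark the panel and let it spring back. Leave the other things where they are.

Things in the scene. Friction and masses are not known exactly. Their poses are not given: they have to be found in the camera images.
- jig: Hanger-marking jig fixed to the bench: grey base plate 240 x 540 mm, black rubber bed on it (top 15 mm above the table). Origin: centre of the underside. y axis: along the rail, to the robot's left; x: away from the robot. Aluminium fence rail along y at x 40 to 75 mm, top 60 mm above the table. A green bridge at y 130 mm reaches over the bed (102 to 128 mm up) and holds the punch.
- stop (a joint): Slide of the stop on the rail, m: 0 at the right, grows to the left (jig +y) towards the panel, which it meets at about 0.165. With the lever up it slides with about 1.5 N of friction and stays where left; clamped, it does not move.
- stop_face (a point): Working face of the stop: on the left (+y) face of its flag arm, 40 mm above the table. The arm is an aluminium plate 12 mm thick along the rail, reaching 40 mm nearer the robot than this point and 46 mm farther, standing 19 to 75 mm above the table. Beyond it in x a dark steel saddle, 50 mm long to the right of the face, sits on the rail (top 89 mm up) and carries the lever.
- stop_back (a point): Point on the right (-y) face of the flag arm, 47 mm above the table, 15 mm from the arm's end nearest the robot: push here from the right, clear of the lever. The bed is free for at least 90 mm to the right of it.
- lever (a joint): Orange cam lever on the saddle, rad: 0 = up, leaning 15 degrees away from the robot, stop free; grows as it swings over towards the robot and down, square to the rail; 1.66 = fully down on its end stop, pointing at the robot, 10 degrees above level, stop clamped. Stays where left. Needs 1 to 2 N at the tip at first, 2 to 4 N once the cam bites (from about 0.7).
- lever_pivot (a point): Lever's pivot axis (parallel to the rail), at the middle of the lever's width, 76.5 mm above the table. Moves with the stop.
- lever_tip (a point): End of the lever, 93 mm from the pivot, on its centre line. The handle is 19 mm wide (along the rail) and 11 mm thick.
- punch (a joint): Travel of the spring punch plunger, m: 0 = up, 0.012 = fully down on its stop. The spring takes about 5 N at first and 9 N fully down, and lifts it again when let go.
- punch_head (a point): Centre of the top of the plunger's red mushroom head, 42 mm across, 185 mm above the table when up; it moves straight down.
- punch_axis (a point): Fixed point on the punch's axis at the height of the panel's top, 39 mm above the table: where the punch marks.
- panel_mark (a point): Crossing of the pencil lines on top of the panel: bare plywood, 130 mm across the rail, 200 mm along it, 24 mm thick, 0.5 kg, loose on the rubber bed against the rail, already placed with this crossing under the punch. About 3 to 7 N on its end shifts it.
- panel_end (a point): On the panel's right (-y) end where the stop's face meets it, 40 mm above the table; axes parallel to the panel's edges, as the jig's. The face touches the panel when it reaches this point along y.
- spare_panel: Bystander: second plywood panel, 130 x 200 x 24 mm, flat on the table to the left. Origin: centre of its underside.
- brush_orange: Bystander: flat paint brush, orange handle, 210 x 62 x 18 mm, on the table to the right. Origin: on its underside, below the metal ferrule.
- brush_wood: Bystander: flat paint brush, wooden handle, 210 x 75 x 18 mm, on the table to the left. Origin: on its underside, below the metal ferrule.
- putty_knife: Bystander: putty knife, black handle, 200 x 50 x 18 mm, on the table to the right. Origin: on its underside, where handle and blade meet.
- tub_a: Bystander: lidded beige tub, 120 mm across, 115 mm tall, beyond the jig. Origin: centre of its underside.
- tub_b: Bystander: lidded grey-blue tub, 120 mm across, 115 mm tall, beyond the jig. Origin: centre of its underside.
- pencil: Bystander: flat red carpenter's pencil, 170 x 15 x 8 mm, on the jig's bed near its front edge, in front of the stop's path. Origin: centre of its underside.
- hanger_tin: Bystander: round tin with a brass lid, 57 mm across, 26 mm tall, on the bed's left end beyond the panel. Origin: centre of its underside.
There are look-alikes about, which are no part of the job. Leave any green look-alike of the part that bears panel_mark alone.

How it is judged (in metres and radians):
On the way, in this order (a step that is already met when the one before it is completed fails the run):
1. the stop touches the panel's end (gap under 3 mm) while the lever is still up and the pencil cross is still under the punch (within 5 mm) (y of stop_face in the frame of panel_end between -0.003 and 0.004 m and horizontal distance between panel_mark and punch_axis below 0.005 m and value of joint lever below 0.7 rad), for 0.2 s.
2. the cam lever is flipped fully down with the stop still touching the panel and the cross still under the punch (y of stop_face in the frame of panel_end between -0.003 and 0.004 m and horizontal distance between panel_mark and punch_axis below 0.005 m and value of joint lever above 1.55 rad), for 0.2 s.
3. the punch plunger is pressed to its stop (over 10.5 of 12 mm) with the stop clamped against the panel and the cross under the punch (all of step 2 and value of joint punch above 0.0105 m), for 0.05 s.
At the end, for the whole second after the job is handed in: The stop touches the panel's end (gap under 3 mm), the cam lever is fully down (joint over 1.55 of 1.66 rad), the pencil cross is within 5 mm of the punch's axis, and the plunger is up again (within 2 mm) (all of step 2 and value of joint punch below 0.002 m).
It fails at once if a bystander is knocked away (moved more than 20 mm) (distance of any of spare_panel, brush_orange, brush_wood, putty_knife, tub_a, tub_b, pencil, hanger_tin from where it was at the start of the episode above 0.02 m).
It fails at once if the panel is pushed away (more than 12 mm) (distance of panel_mark from where it was at the start of the episode above 0.012 m).
It also fails if it takes over 58 s, if anything falls off the work surface, if the arm or the gripper's body presses on something with over 40 N, if the wrist force passes 120 N, or if a joint passes its speed limit or range.

## Working session

There is one attempt and no reset: what is moved stays moved. The work goes in short steps, Python scripts to look and compute and a tool call to move; the robot and the scene stay as the last step left them, time stands still between calls to the robot, and variables do not carry over. Pictures are saved under pics/ and viewed, and the job is handed in when it is done.

Besides the shell and the picture viewer there is one more tool, called after "Emit:" as name([rows], argument=value, ...), one row to a line, values as JSON. step_arm: Moves the arm, as the interface text tells. Its arguments: {"type":"object","properties":{"moves":{"type":"array","items":{"type":"array","items":{"type":"array","items":{"type":"number"}}}},"grip":{"type":"number"}},"required":["moves"]}

```bash
mkdir -p pics; ls
cat > h.py <<'E'
from bench import robot, eyes
import numpy as np, cv2
def save(n,f):
    p,d=eyes.read_camera(n); i=eyes.camera_info(n)
    cv2.imwrite('pics/'+f+'.png',p[:,:,::-1]); np.savez('pics/'+f+'.npz',p=p,d=d,**{k:np.array(v) for k,v in i.items()})
    return p,d,i
E
python3 - <<'E'
from h import *
for n in ('scene','top'):
    p,d,i=save(n,n+'0'); print(i)
print(robot.state())
E
```

```text
pics
{'fx': 413.80001916653015, 'fy': 413.80001916653015, 'cx': 323.78259148226704, 'cy': 206.53904542781805, 'position': array([1208.6664176 , -470.74331618, 1239.04293026]), 'rotation': array([0.59814773, 0.30972484, 0.90493378])}
{'fx': 501.2706428439294, 'fy': 501.2706428439294, 'cx': 313.5330239107032, 'cy': 194.3984294294815, 'position': array([ 428.66390278,   22.9510583 , 1660.10086271]), 'rotation': array([ 0.03617957, -0.0594518 , -1.59428461])}
{'t': 0.1, 'joint_positions': array([-1.27120321,  0.33384259,  0.03989881,  1.46615016, -0.01338868,
        1.34327819, -0.05849668]), 'dq': array([-4.12761061e-07, -7.40357683e-04, -8.81260576e-04, -1.17868866e-03,
       -8.81978724e-04, -1.42987676e-03, -4.95076503e-05]), 'tau': array([ 2.99096297e-03, -6.60012245e+01,  1.36967216e+00, -4.06471825e+01,
        1.71222584e-02,  8.96649028e-03,  2.56215128e-05]), 'tcp_pos': array([252.28810334, 598.61958555, 230.5250223 ]), 'tool_rot': array([-6.22298159e-01, -3.07917101e+00,  2.20275774e-03]), 'contact_force': array([1.22021484, 0.21178558, 0.45216141]), 'wrist_torque': array([ 0.02459779,  0.01987566, -0.02710755]), 'finger_gap': 85.19949147833542}
```

View pics/scene0.png

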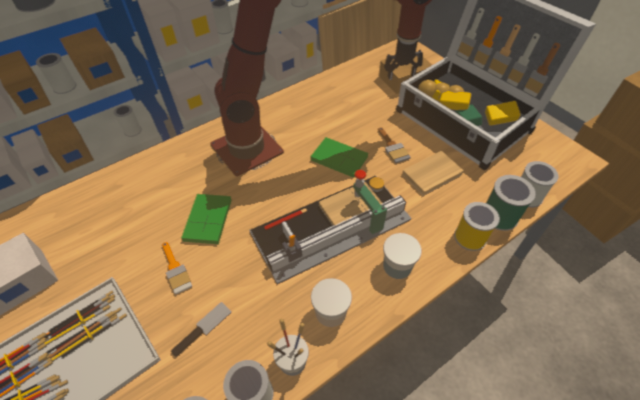

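View pics/top0.png

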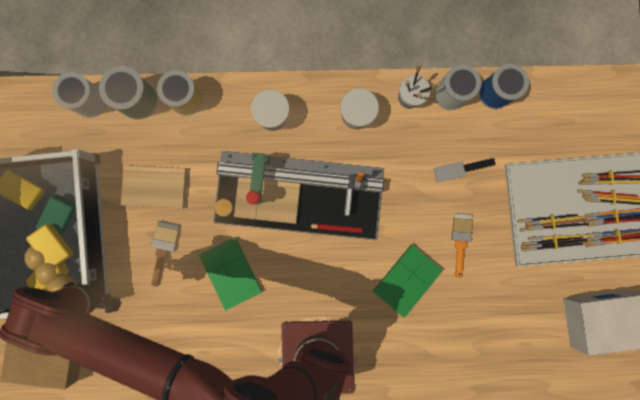

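The top view shows the jig spanning about (215–383, 152–238). The stop arm is at (350,195), the lever at (359,177), the red head at (253,198), the panel's right end near x=300 and the pencil at (336,228). Next I'll measure these.

```bash
cat >> h.py <<'E'
from scipy.spatial.transform import Rotation as R
def ray(i,u,v):
    r=np.array(i['rotation']); M=R.from_rotvec(r).as_matrix() if r.ndim==1 else r
    d=np.stack([(np.asarray(u)-i['cx'])/i['fx'],-(np.asarray(v)-i['cy'])/i['fy'],-np.ones_like(np.asarray(u,float))],-1)
    return np.array(i['position']),d@M.T
def onplane(i,u,v,z):
    c,d=ray(i,u,v); return c+d*((z-c[2])/d[...,2])[...,None]
def ptd(i,u,v,dep):
    c,d=ray(i,u,v); return c+d*np.asarray(dep)[...,None]
E
python3 - <<'E'
from h import *
i=np.load('pics/top0.npz'); p=i['p'];d=i['d']
u,v=np.meshgrid(np.arange(640.),np.arange(400.)); P=ptd(i,u,v,d)
print('table z',np.median(P[250:290,300:360,2]), P[195,350],P[198,253],P[200,280],P[210,330])
cv2.imwrite('pics/topz.png',cv2.resize(p[140:250,205:395,::-1],None,fx=4.2,fy=4.2,interpolation=cv2.INTER_CUBIC))
h=cv2.cvtColor(p,cv2.COLOR_RGB2HSV)
# rail/base top-edge of jig: black bed, height-based
Z=P[...,2]
for name,m in dict(red=((h[...,0]<6)|(h[...,0]>174))&(h[...,1]>150)&(h[...,2]>120)).items():
    n,l,s,c=cv2.connectedComponentsWithStats(m[140:250,205:395].astype(np.uint8))
    for k in range(1,n):
        if s[k,4]>15: 
            uv=c[k]+[205,140]; print(name,s[k],uv, onplane(i,uv[0],uv[1],185.))
np.set_printoptions(linewidth=250)
print(Z[160:236:3,210:390:6].astype(int))
s=np.load('pics/scene0.npz'); q=s['p']
cv2.imwrite('pics/scenez.png',cv2.resize(q[160:290,240:420,::-1],None,fx=4.4,fy=4.4,interpolation=cv2.INTER_CUBIC))
E
```

```text
table z 0.7161712178914286 [ 520.24941608 -117.54201264   71.41814   ] [511.76481374 178.66666394 182.38312931] [511.44606282 106.87202732  35.75241097] [475.61233189 -55.17428693  19.28659149]
red [ 42  51  12  13 117] [252.47008547 197.20512821] [513.99645987 179.90705541 185.        ]
red [112  85  45   7 162] [338.94444444 228.15432099] [416.91217029 -72.16200194 185.        ]
[[   0   -5    9   12   12   10   13   97  128  131   24   13   10   16    7   14   10   14    3   -4    1   -3   -1    0    0    4    3    3    5    8]
 [   0    8   63   13   10    9    9    7  126  126   13   12   20    7   12   11   15   13   15   15   13   14    1   -4    5    0    0    1    1    2]
 [   1    1   64   62   60   65   62   63  126  122   11   14   17   14   12    9   12   15   14   25   16    6   14   21   12   12   16    5    2    0]
 [  -3    2   57   62   62   64   57  127  126  116   62   64   65   17   10   13    9    5   17   13    8   14   17   12   10   14   10   17    9    1]
 [   0    2   57   57   60   64   63  124  129   60   65   61   63   62   56   55   57   12   14   14   
[... 2562 characters left out ...]
9   14   10   20   18   13   12   17   17   18   14   11   16   14   16   18    5    3]
 [   2    3   -4    0    2    5   19   14    7    8   14   15   17   13   17   12   14   25   21   21   22   17   14   12   14   11   12   18    0   -3]
 [  -5   -7   -1    9   -1    1    1    0   -4    5   -3   13   20   15   24   13   17   11   16   22   25   21   33   18   25   21   16   18    0    8]
 [  -1    0    0    0    6   -3    2    6    7    2   -2    2    3    0   -7    2   15   14   15   23   18    8   20   11   17   21   12   11    5   -2]
 [   4    1   -4    4   -2    8   -2   -2    5    0   -2    5   -3    3   -2    0    4   -1    0    0   12   13   18   18   13   24   20   12    0   -3]]
```

View pics/topz.png

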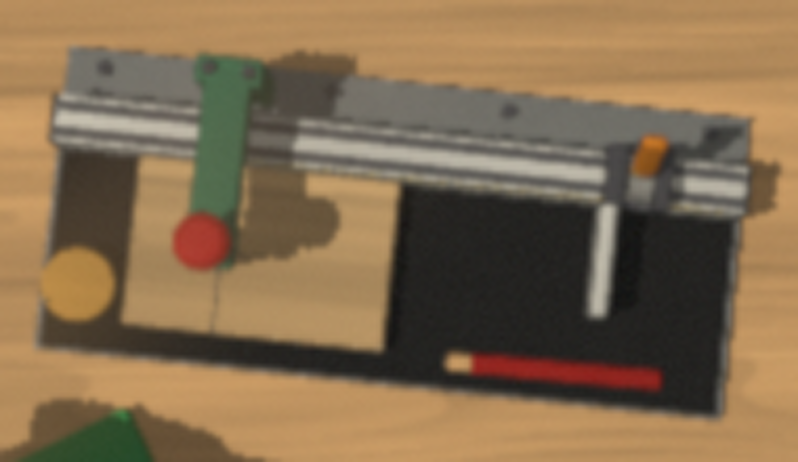

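View pics/scenez.png

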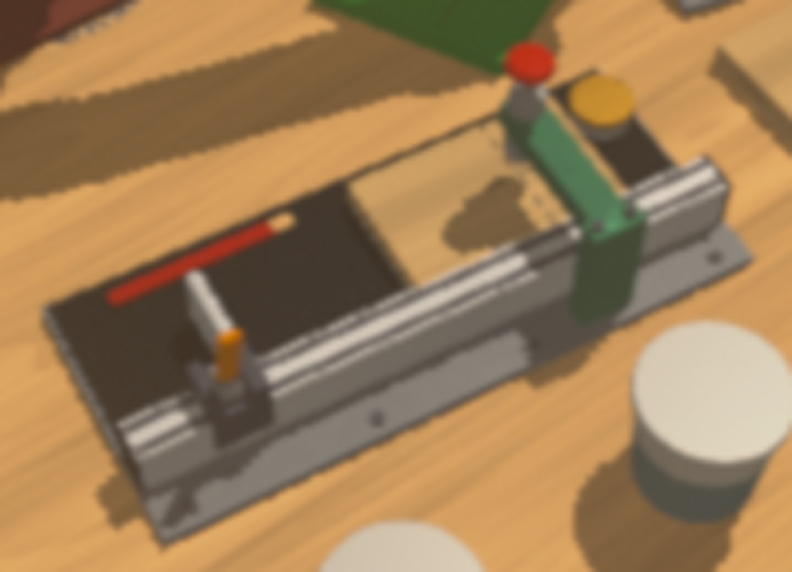

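Run:
```python
from h import *
i=np.load('pics/top0.npz')
def f(cu,cv,z): return onplane(i,205+(cu+.5)/4.2-.5,140+(cv+.5)/4.2-.5,z)
np.set_printoptions(precision=1,suppress=True)
L=dict(bedFL=(38,346,15),bedFR=(720,415,15),railNL=(57,145,60),railNR=(745,212,60),panT=(401,183,39),panB=(384,352,39),panBL=(122,325,39),armLt=(596,207,75),armLb=(586,316,75),armRb=(607,318,75),head=(202,241,185),plFR=(748,120,5), plFL=(70,48,5),pencilL=(445,362,22),pencilR=(661,380,22),line=(213,332,39))
for k,a in L.items(): print(k,f(*map(float,a)))
A=f(57.,145.,60.);B=f(745.,212.,60.);print('yaw',np.degrees(np.arctan2(A[1]-B[1],A[0]-B[0]))-90)
A=f(38.,346.,15.);B=f(720.,415.,15.);print('yaw',np.degrees(np.arctan2(A[1]-B[1],A[0]-B[0]))-90)
print(R.from_rotvec(robot.state()['tool_rot']).as_matrix())
```

```text
bedFL [445.7 326.   15. ]
bedFR [ 379.  -203.8   15. ]
railNL [597.7 301.4  60. ]
railNR [ 534.2 -221.7   60. ]
panT [564.3  40.5  39. ]
panB [434.4  56.5  39. ]
panBL [460. 257.  39.]
armLt [ 539.7 -106.7   75. ]
armLb [457.6 -96.9  75. ]
armRb [ 455.7 -112.6   75. ]
head [514.6 179.2 185. ]
plFR [ 610.8 -234.9    5. ]
plFL [680.2 299.7   5. ]
pencilL [425.5   9.7  22. ]
pencilR [ 407.4 -157.8   22. ]
line [452.9 187.4  39. ]
yaw -6.915923345360866
yaw -7.175006372473803
[[-0.9  0.4 -0. ]
 [ 0.4  0.9 -0. ]
 [-0.  -0.  -1. ]]
```

```bash
cat >> h.py <<'E'
YAW=np.radians(-7.0)
JX=np.array([np.cos(YAW),np.sin(YAW),0]);JY=np.array([-np.sin(YAW),np.cos(YAW),0])
RT=np.stack([-JX,JY,[0,0,-1.]],1)
def rel(*pts,st=None):
    st=st or robot.state(); M=R.from_rotvec(st['tool_rot']).as_matrix(); np.set_printoptions(precision=4,suppress=True)
    print('now',st['t'],st['tcp_pos'],'F',st['contact_force'],'dq',np.abs(st['dq']).max())
    print('rot',(R.from_matrix(M.T@RT)).as_rotvec())
    for p in pts: print(M.T@(np.array(p)-st['tcp_pos'])/1000)
E
python3 - <<'E'
from h import *
rel((430,350,300),(460,200,300),(450,-30,300))
E
```

```text
now 0.1 [252.2881 598.6196 230.525 ] F [1.2202 0.2118 0.4522] dq 0.0014298767632697181
rot [-0.0014 -0.0001 -0.2767]
[-0.2603 -0.1602 -0.0692]
[-0.3462 -0.2868 -0.069 ]
[-0.4263 -0.5026 -0.0687]
```

Emit:
step_arm([
  [[-0.13,-0.08,-0.069,0,0,-0.1],[-0.2603,-0.1602,-0.069,-0.001,0,-0.2],[-0.2603,-0.1602,-0.069,-0.001,0,-0.277],[-0.2603,-0.1602,-0.069,-0.001,0,-0.277],[-0.2603,-0.1602,-0.069,-0.001,0,-0.277],[-0.3462,-0.2868,-0.069,-0.001,0,-0.277],[-0.3462,-0.2868,-0.069,-0.001,0,-0.277],[-0.3462,-0.2868,-0.069,-0.001,0,-0.277],[-0.4263,-0.5026,-0.069,-0.001,0,-0.277],[-0.4263,-0.5026,-0.069,-0.001,0,-0.277],[-0.4263,-0.5026,-0.069,-0.001,0,-0.277],[-0.4263,-0.5026,-0.069,-0.001,0,-0.277]],
], grip=0)

```text
t: 1.6
tcp_pos: [449.4, -32.7, 300.3]
tool_rot: [0.195, 3.135, 0.002]
contact_force: [1.2, 0.9, -0.1]
finger_gap: 0.3
```

Run:
```python
from h import *
p,d,i=save('wrist','w1'); print(i); rel()
save('top','top1')
```

```text
{'fx': 307.06966379121906, 'fy': 307.06966379121906, 'cx': 318.6524444297509, 'cy': 199.38828812039324, 'position': array([380.40565498, -29.13722268, 442.18930607]), 'rotation': array([-0.22631741, -0.19880416,  1.43215101])}
now 1.65 [449.1389 -37.9548 300.5187] F [ 0.4976 -5.624  -0.5563] dq 0.12020394834125198
rot [ 0.0004  0.0007 -0.0074]
```

View pics/w1.png

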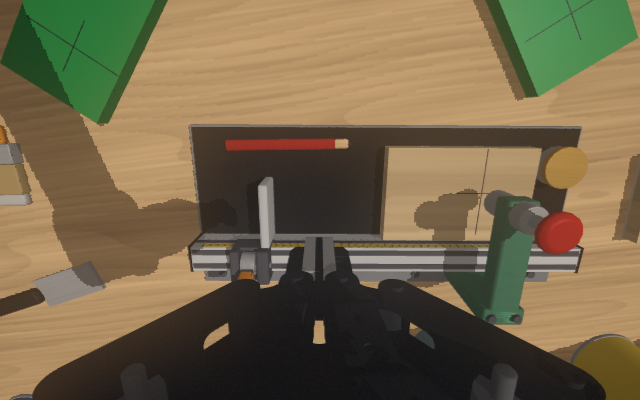

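Run:
```python
from h import *
for _ in range(4): eyes.read_camera('wrist')
i=eyes.camera_info('wrist'); p,d=eyes.read_camera('wrist'); rel()
cv2.imwrite('pics/w2.png',p[:,:,::-1]); np.savez('pics/w2.npz',p=p,d=d,**{k:np.array(v) for k,v in i.items()})
cv2.imwrite('pics/w2a.png',cv2.resize(p[120:280,180:400,::-1],None,fx=3.6,fy=3.6,interpolation=cv2.INTER_CUBIC))
cv2.imwrite('pics/w2b.png',cv2.resize(p[120:280,370:590,::-1],None,fx=3.6,fy=3.6,interpolation=cv2.INTER_CUBIC))
```

```text
now 1.95 [450.0634 -28.4851 300.1229] F [ 0.9878  0.1799 -0.1599] dq 0.0024642381582102722
rot [ 0.0007 -0.0003  0.0023]
```

View pics/w2a.png

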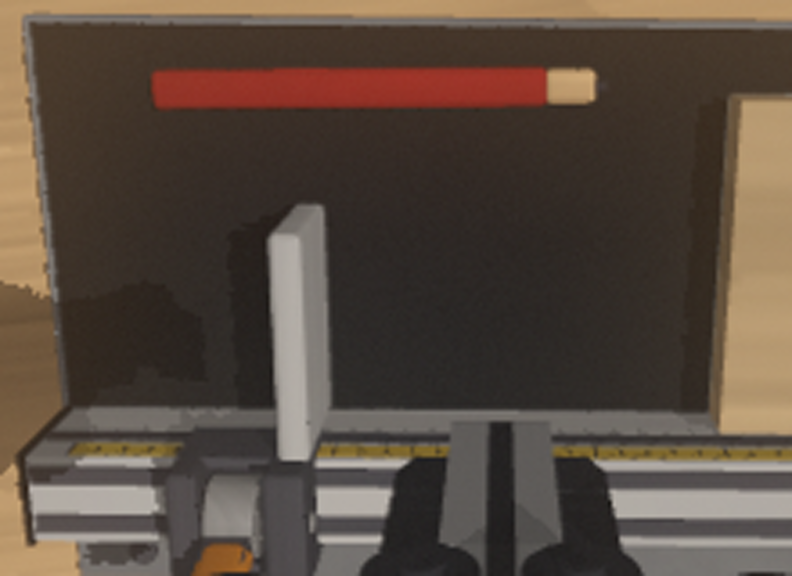

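View pics/w2b.png

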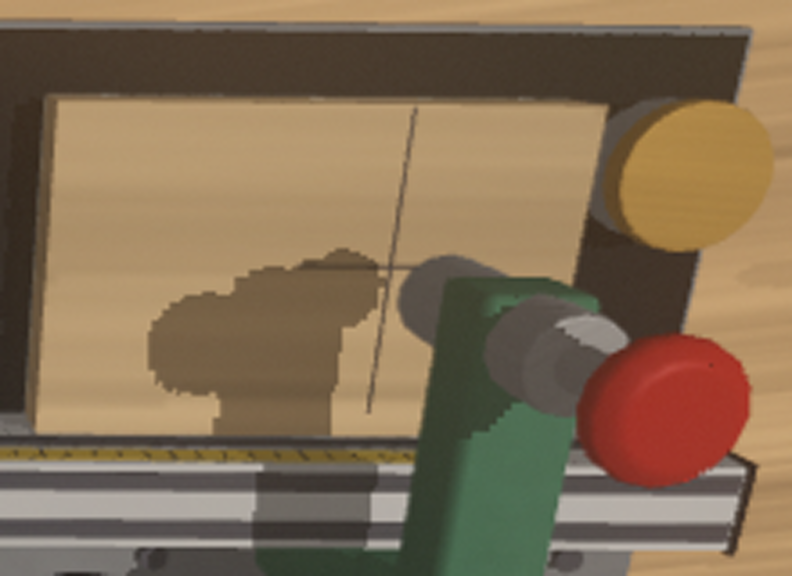

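The wrist view shows the stop arm's top edge at crop (270–302, 205–460) and the panel's end at crop x≈735–718. The cross is at crop (390,266) in the second crop, with the lever root at crop (230,520) in the first. Now to turn these into positions.

Run:
```python
from h import *
i=np.load('pics/w2.npz')
def f(o,cu,cv,z): return onplane(i,o+(cu+.5)/3.6-.5,120+(cv+.5)/3.6-.5,float(z))
Jo=None
np.set_printoptions(precision=1,suppress=True)
def pr(k,P): print(k,P,'jx %.1f jy %.1f'%(P@JX,P@JY))
a,b=180,370
for k,v in dict(armNearR=(a,270,236,75),armNearL=(a,301,236,75),armFarR=(a,279,457,75),armFarL=(a,311,457,75),panNear=(a,738,97,39),panFar=(a,722,433,39),cross=(b,390,266,39),lineNear=(b,415,108,39),lineFar=(b,369,412,39),bedNR=(a,24,17,12),bedNL=(b,750,30,12),pencilR=(a,153,88,23),pencilTop=(a,350,105,23),head=(b,664,411,182),railNR=(a,25,460,60),railNL=(b,755,463,60),saddleR=(a,167,470,89),saddleL=(a,316,470,89),camR=(a,205,500,85),camL=(a,258,500,85)).items(): pr(k,f(*v))
for g in ('top0','top1'):
  t=np.load(f'pics/{g}.npz')
  pr('head top',onplane(t,252.47,197.2,183.))
```

```text
armNearR [ 456.9 -108.4   75. ] jx 466.7 jy -51.9
armNearL [458.1 -97.9  75. ] jx 466.6 jy -41.4
armFarR [ 537.8 -119.5   75. ] jx 548.4 jy -53.1
armFarL [ 539.2 -108.1   75. ] jx 548.3 jy -41.5
panNear [433.6  59.8  39. ] jx 423.1 jy 112.2
panFar [563.8  45.6  39. ] jx 554.1 jy 113.9
cross [511.8 181.6  39. ] jx 485.9 jy 242.7
lineNear [453.2 189.4  39. ] jx 426.7 jy 243.2
lineFar [570.5 174.7  39. ] jx 544.9 jy 242.9
bedNR [ 375.  -200.9   12. ] jx 396.7 jy -153.7
bedNL [443.5 328.9  12. ] jx 400.1 jy 380.5
pencilR [ 406.2 -154.4   23. ] jx 422.0 jy -103.7
pencilTop [421.3 -82.1  23. ] jx 428.2 jy -30.2
head [511.9 179.3 182. ] jx 486.3 jy 240.4
railNR [ 534.  -218.4   60. ] jx 556.7 jy -151.7
railNL [598.7 309.   60. ] jx 556.6 jy 379.6
saddleR [ 532.  -155.3   89. ] jx 547.0 jy -89.3
saddleL [ 538.2 -103.8   89. ] jx 546.9 jy -37.4
camR [ 546.7 -145.7   85. ] jx 560.4 jy -78.0
camL [ 549.  -127.1   85. ] jx 560.4 jy -59.2
head top [514.1 180.1 183. ] jx 488.3 jy 241.4
head top [514.1 180.1 183. ] jx 488.3 jy 241.4
```

Run:
```python
from h import *
J=lambda x,y,z: x*JX+y*JY+[0,0,z]
rel(J(481,-105,180),J(481,-105,40),J(481,-80,40))
```

```text
now 1.95 [450.0634 -28.4851 300.1229] F [ 0.9878  0.1799 -0.1599] dq 0.0024642381582102722
rot [ 0.0007 -0.0003  0.0023]
[-0.0305 -0.1317  0.12  ]
[-0.0306 -0.1318  0.26  ]
[-0.0306 -0.1068  0.26  ]
```

Emit:
step_arm([
  [[-0.0305,-0.132,0.1,0,0,0.002],[-0.0305,-0.132,0.12,0,0,0.002],[-0.0305,-0.132,0.12,0,0,0.002],[-0.0305,-0.132,0.18,0,0,0.002],[-0.0305,-0.132,0.24,0,0,0.002],[-0.0305,-0.132,0.26,0,0,0.002],[-0.0305,-0.132,0.26,0,0,0.002],[-0.0305,-0.107,0.26,0,0,0.002],[-0.0305,-0.107,0.26,0,0,0.002],[-0.0305,-0.107,0.26,0,0,0.002]],
])

```text
t: 3.2
tcp_pos: [468.2, -139.4, 41.2]
tool_rot: [0.193, 3.134, 0.002]
contact_force: [-0.6, 0.0, -0.1]
finger_gap: -0.1
```

Emit:
step_arm([
  [[0,0.006,0,0,0,0],[0,0.012,0,0,0,0],[0,0.018,0,0,0,0],[0,0.026,0,0,0,0],[0,0.036,0,0,0,0],[0,0.048,0,0,0,0],[0,0.06,0,0,0,0],[0,0.072,0,0,0,0],[0,0.084,0,0,0,0],[0,0.094,0,0,0,0],[0,0.102,0,0,0,0],[0,0.106,0,0,0,0]],
])

```text
t: 4.7
tcp_pos: [480.5, -33.7, 40.3]
tool_rot: [-0.194, -3.136, -0.002]
contact_force: [-0.1, -2.3, 0.0]
finger_gap: -0.0
```

Run:
```python
from h import *
for _ in range(2): eyes.read_camera('top')
i=eyes.camera_info('wrist'); p,d=eyes.read_camera('wrist'); rel()
cv2.imwrite('pics/w3.png',p[:,:,::-1]); np.savez('pics/w3.npz',p=p,d=d,**{k:np.array(v) for k,v in i.items()})
p,d,i=save('top','top3')
cv2.imwrite('pics/top3z.png',cv2.resize(p[140:250,205:395,::-1],None,fx=4.2,fy=4.2,interpolation=cv2.INTER_CUBIC))
```

```text
now 4.85 [480.1497 -33.9402  40.1697] F [ 0.9107 -0.4412  0.3144] dq 0.007172466998001248
rot [ 0.0011 -0.0006 -0.0014]
```

View pics/w3.png

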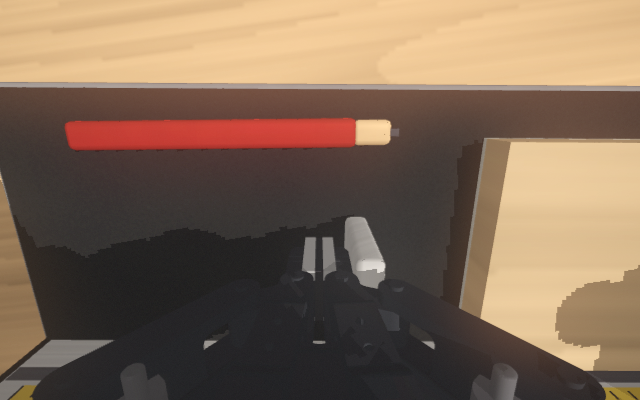

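View pics/top3z.png

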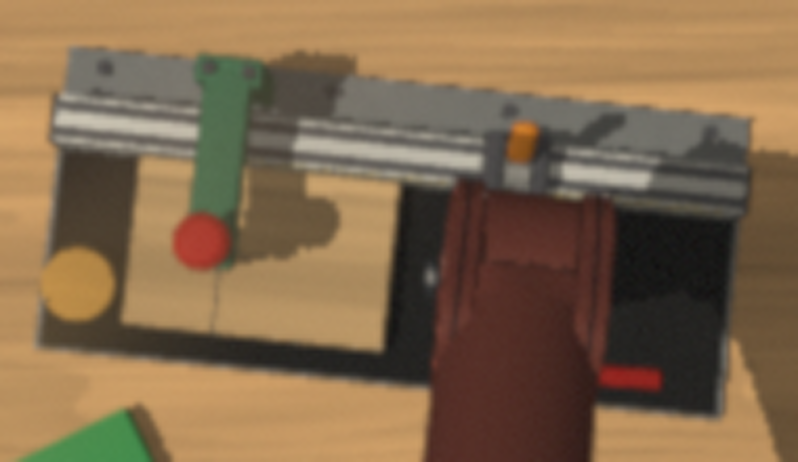

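Run:
```python
from h import *
i=np.load('pics/w3.npz');p=i['p']
cv2.imwrite('pics/w3z.png',cv2.resize(p[120:290,290:520,::-1],None,fx=3.4,fy=3.4,interpolation=cv2.INTER_CUBIC))
```

```text
(no output)
```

View pics/w3z.png

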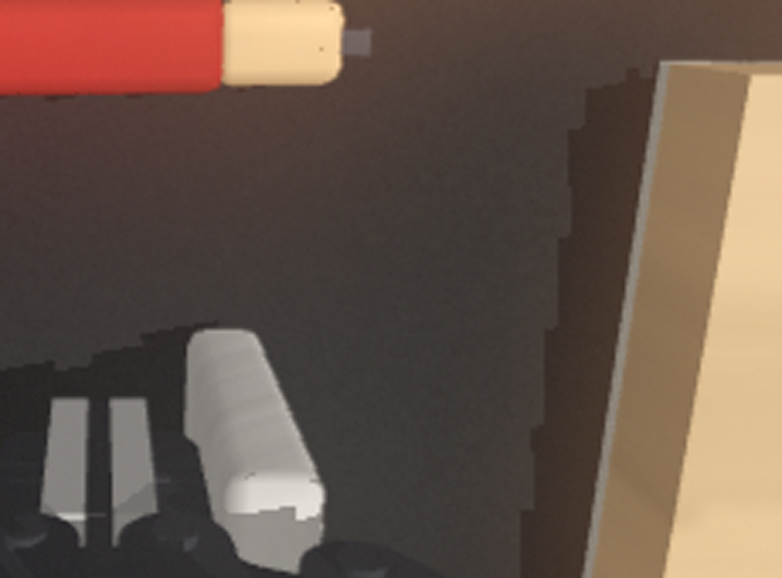

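Run:
```python
from h import *
i=np.load('pics/w3.npz')
np.set_printoptions(precision=1,suppress=True)
for k,(u,v,z) in dict(armbot=(262,335,19),armtop=(323,490,75),armtopR=(225,490,75),pt1=(747,75,39),pt2=(668,560,39),pb1=(660,65,15),pb2=(590,560,15),fingR=(155,510,42)).items():
    P=onplane(i,290+(u+.5)/3.4-.5,120+(v+.5)/3.4-.5,float(z)); print(k,P@JX,P@JY)
s=robot.state()['tcp_pos'];print(s@JX,s@JY)
t=np.load('pics/top3.npz')
P=onplane(t,205+(523+.5)/4.2-.5,140+(124+.5)/4.2-.5,166.);print('levertip',P@JX,P@JY)
```

```text
armbot 468.59254378253394 52.06746983988246
armtop 467.58119396218257 50.45142472451015
armtopR 467.5746341787419 39.36074658797958
pt1 424.4783627966995 112.74508550922035
pt2 498.3623592562647 112.98588085209036
pb1 425.0701794994451 113.50906227728314
pb2 512.905409064648 113.6879971383848
fingR 488.1024763885317 33.47618474351615
480.70986264250445 24.61006141512795
levertip 595.4039109995038 23.87824671616676
```

Emit:
step_arm([
  [[0,0.005,0,0,0,0],[0,0.013,0,0,0,0],[0,0.021,0,0,0,0],[0,0.029,0,0,0,0],[0,0.037,0,0,0,0],[0,0.044,0,0,0,0],[0,0.05,0,0,0,0],[0,0.054,0,0,0,0],[0,0.056,0,0,0,0],[0,0.057,0,0,0,0],[0,0.057,0,0,0,0]],
])

```text
t: 6.28
tcp_pos: [487.6, 22.4, 40.4]
tool_rot: [0.195, 3.135, 0.002]
contact_force: [-0.4, -0.2, -0.3]
finger_gap: -0.3
```

Run:
```python
from h import *
i=eyes.camera_info('wrist'); p,d=eyes.read_camera('wrist'); rel()
s=robot.state()['tcp_pos'];print(s@JX,s@JY)
np.savez('pics/w4.npz',p=p,d=d,**{k:np.array(v) for k,v in i.items()})
cv2.imwrite('pics/w4z.png',cv2.resize(p[120:290,290:520,::-1],None,fx=3.4,fy=3.4,interpolation=cv2.INTER_CUBIC))
```

```text
now 6.325 [487.628   22.4229  40.4642] F [-0.7503 -1.0514  0.6835] dq 0.0019135449713346849
rot [ 0.0012  0.0003 -0.0017]
481.26062136944876 81.68270046854214
```

View pics/w4z.png

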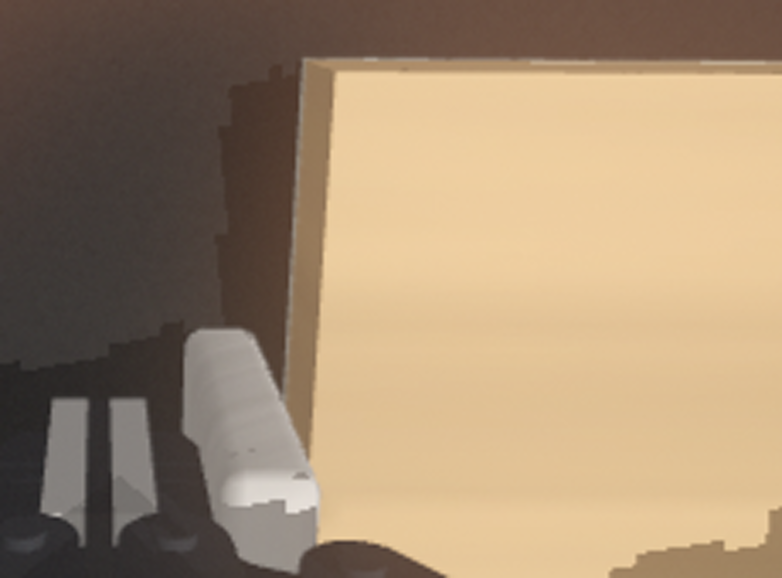

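Run:
```python
from h import *
i=np.load('pics/w4.npz')
for k,(u,v,z) in dict(armbot=(258,335,19),armtop=(317,490,75),pt1=(336,72,39),pt2=(312,440,39),pb1=(303,62,15),pb2=(286,380,15)).items():
    P=onplane(i,290+(u+.5)/3.4-.5,120+(v+.5)/3.4-.5,float(z)); print(k,P@JX,P@JY)
```

```text
armbot 469.16391853300667 107.9531932787142
armtop 468.1485771700151 106.33788393836213
pt1 424.5611060733618 113.7366484109119
pt2 478.7529979693711 113.45635927769246
pb1 425.10475609837727 113.84013169701268
pb2 478.73010957349146 113.73357307143232
```

Emit:
step_arm([
  [[0,0.001,0,0,0,0],[0,0.002,0,0,0,0],[0,0.003,0,0,0,0],[0,0.004,0,0,0,0],[0,0.0045,0,0,0,0],[0,0.005,0,0,0,0]],
])

```text
t: 7.08
tcp_pos: [488.3, 27.3, 40.5]
tool_rot: [0.194, 3.135, 0.002]
contact_force: [0.1, -1.8, -0.1]
finger_gap: 0.1
```

Emit:
step_arm([
  [[0,0.0003,0,0,0,0],[0,0.0006,0,0,0,0],[0,0.001,0,0,0,0]],
])

```text
t: 7.45
tcp_pos: [488.4, 28.3, 40.4]
tool_rot: [0.194, 3.135, 0.001]
contact_force: [0.3, -1.4, 0.8]
finger_gap: -0.2
```

Run:
```python
from h import *
i=eyes.camera_info('wrist'); p,d=eyes.read_camera('wrist'); rel()
s=robot.state()['tcp_pos'];print(s@JX,s@JY)
np.savez('pics/w5.npz',p=p,d=d,**{k:np.array(v) for k,v in i.items()})
cv2.imwrite('pics/w5z.png',cv2.resize(p[180:290,340:440,::-1],None,fx=5.4,fy=5.4,interpolation=cv2.INTER_CUBIC))
```

```text
now 7.5 [488.377   28.3147  40.4366] F [ 0.0774 -1.1549  0.9593] dq 0.0022957611097632826
rot [ 0.0009  0.0003 -0.0016]
481.2859911305594 87.62181998436155
```

View pics/w5z.png

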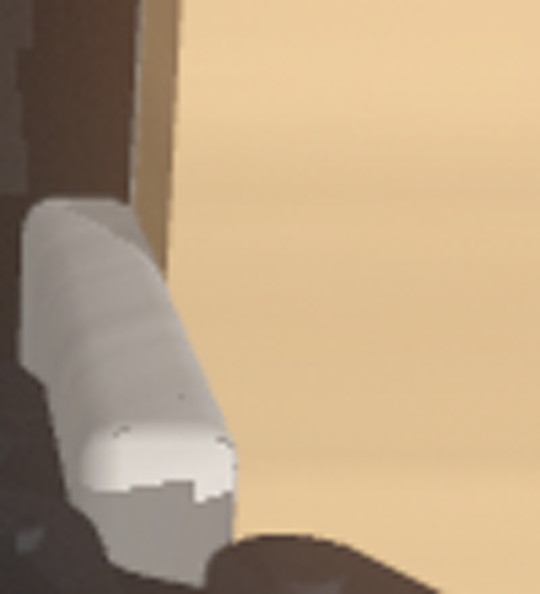

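Emit:
step_arm([
  [[0,0.0005,0,0,0,0],[0,0.0005,0,0,0,0]],
])

```text
t: 7.75
tcp_pos: [488.4, 28.3, 40.4]
tool_rot: [0.195, 3.135, 0.001]
contact_force: [0.1, -4.5, 2.2]
finger_gap: 0.1
```

Emit:
step_arm([
  [[0,0.0005,0,0,0,0],[0,0.0005,0,0,0,0]],
])

```text
t: 8.0
tcp_pos: [488.3, 28.4, 40.4]
tool_rot: [0.196, 3.135, 0.0]
contact_force: [0.3, -6.6, 2.7]
finger_gap: -0.2
```

Emit:
step_arm([
  [[0,-0.005,0,0,0,0],[0,-0.015,0,0,0,0],[0,-0.03,0,0,0,0],[0,-0.03,-0.05,0,0,0],[0,-0.03,-0.11,0,0,0],[0,-0.03,-0.17,0,0,0],[0,-0.03,-0.21,0,0,0],[0.02,-0.1,-0.21,0,0,0],[0.02,-0.1,-0.21,0,0,0],[0.02,-0.1,-0.21,0,0,0],[0.02,-0.1,-0.21,0,0,0]],
])

```text
t: 9.38
tcp_pos: [456.3, -66.8, 250.0]
tool_rot: [-0.193, -3.135, -0.001]
contact_force: [-0.5, 1.2, 0.2]
finger_gap: -0.2
```

Run:
```python
from h import *
i=eyes.camera_info('wrist'); p,d=eyes.read_camera('wrist'); rel()
np.savez('pics/w6.npz',p=p,d=d,**{k:np.array(v) for k,v in i.items()})
cv2.imwrite('pics/w6.png',p[:,:,::-1])
p,d,i=save('scene','s6')
cv2.imwrite('pics/s6z.png',cv2.resize(p[160:290,240:420,::-1],None,fx=4.4,fy=4.4,interpolation=cv2.INTER_CUBIC))
p,d,i=save('top','top6')
cv2.imwrite('pics/top6z.png',cv2.resize(p[140:250,205:395,::-1],None,fx=4.2,fy=4.2,interpolation=cv2.INTER_CUBIC))
```

```text
now 9.425 [456.3273 -66.6238 249.9645] F [-0.0058 -0.3472  0.8852] dq 0.003481794140653104
rot [ 0.0005 -0.0005 -0.    ]
```

View pics/w6.png

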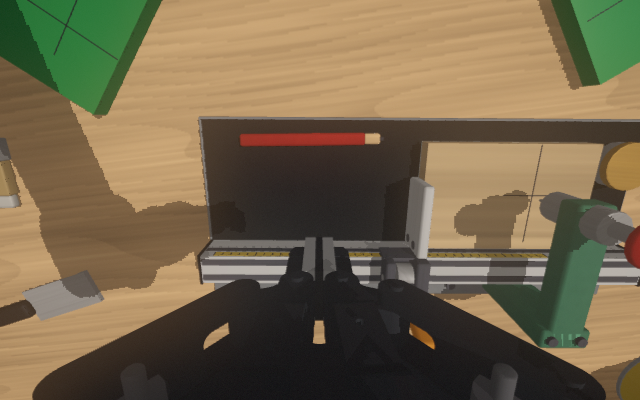

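View pics/s6z.png

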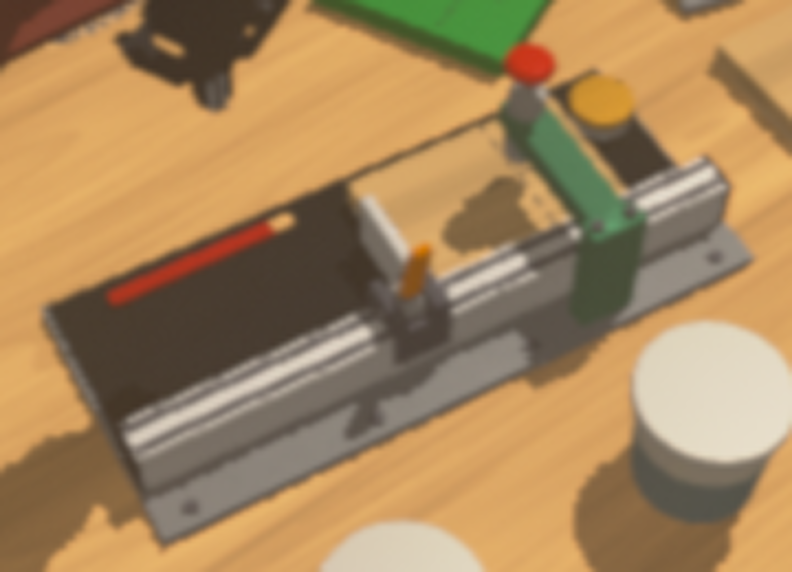

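View pics/top6z.png

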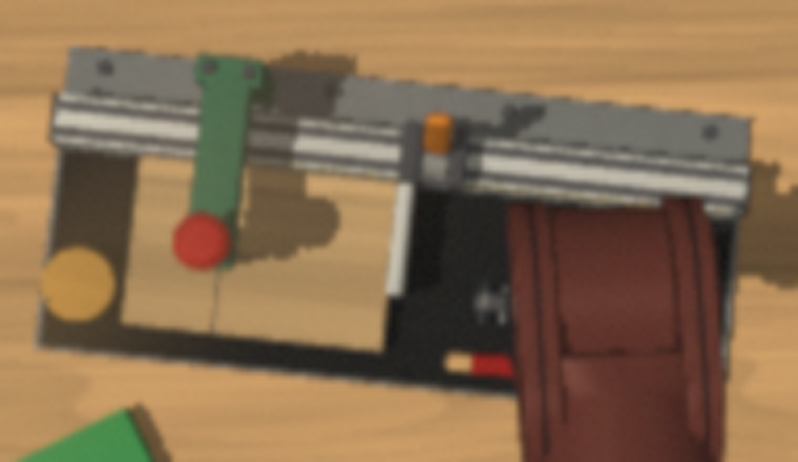

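The stop now touches the panel's right end, and the panel looks unmoved. The lever tip is at crop (438,119) in the top view and (421,248) in the scene view, so I can triangulate it.

Run:
```python
from h import *
t=np.load('pics/top6.npz');s=np.load('pics/s6.npz')
a=(205+(438+.5)/4.2-.5,140+(119+.5)/4.2-.5); b=(240+(421+.5)/4.4-.5,160+(249+.5)/4.4-.5)
c1,d1=ray(t,*a);c2,d2=ray(s,*b)
A=np.stack([d1,-d2],1);k=np.linalg.lstsq(A,c2-c1,rcond=None)[0]
P=c1+d1*k[0];Q=c2+d2*k[1];M=(P+Q)/2
print(P,Q,'jx',M@JX,'jy',M@JY)
O=onplane(t,*a,169.);print(O@JX,O@JY)
J=lambda x,y,z: x*JX+y*JY+[0,0,z]
rel(J(640,60,230),J(630,86,230),J(630,86,148))
i=np.load('pics/w6.npz')
for k,(u,v,z) in dict(camR=(389,268,85),camL=(414,268,85),cross=(534,195,39),armtopL=(429.5,250,75)).items():
    P=onplane(i,u,v,float(z)); print(k,P@JX,P@JY)
```

```text
[598.93815004  11.68214333 165.21304871] [599.43445574  12.42119853 165.26400887] jx 593.251329823188 jy 84.98428091636549
592.618446663719 84.5630315135017
now 9.525 [456.3193 -66.8165 249.9837] F [ 0.2009 -0.0738  0.3833] dq 0.0032065033336635715
rot [ 0.0003 -0.0005 -0.0001]
[-0.1789  0.0707  0.0199]
[-0.1689  0.0967  0.0199]
[-0.169   0.0967  0.1019]
camR 557.3363964598115 67.3112277958541
camL 557.332488911414 95.00942927430329
cross 485.874788833275 245.43312320288635
armtopL 540.2870316065857 113.98556607143657
```

Emit:
step_arm([
  [[-0.06,0.03,0.015,0,0,0],[-0.12,0.065,0.015,0,0,0],[-0.171,0.0957,0.015,0,0,0],[-0.171,0.0957,0.015,0,0,0],[-0.171,0.0957,0.05,0,0,0],[-0.171,0.0957,0.09,0,0,0],[-0.171,0.0957,0.102,0,0,0],[-0.171,0.0957,0.102,0,0,0],[-0.171,0.0957,0.102,0,0,0]],
])

```text
t: 10.65
tcp_pos: [638.6, 6.2, 150.2]
tool_rot: [0.194, 3.133, 0.002]
contact_force: [0.2, 0.7, -0.0]
finger_gap: -0.1
```

Run:
```python
from h import *
p,d,i=save('wrist','w7')
st=robot.state(); s=st['tcp_pos']; print(st['t'],s@JX,s@JY,s[2],st['contact_force'])
J=lambda x,y,z: x*JX+y*JY+[0,0,z]
pv=570
rel(*[J(pv+x,85.2,z) for x,z in [(35.7,147.5),(16.5,151.5),(-3.1,150.3),(-21.7,144.2),(-38.1,133.4),(-51.3,118.8),(-57.6,107.4),(-61.9,95)]])
p,d,i=save('scene','s7')
cv2.imwrite('pics/s7z.png',cv2.resize(p[160:290,240:420,::-1],None,fx=4.4,fy=4.4,interpolation=cv2.INTER_CUBIC))
```

```text
10.7 633.0750876608798 83.99284423715672 150.17186415944326 [-0.2507061   0.36228774  0.68793371]
now 10.7 [638.5924   6.2143 150.1719] F [-0.2507  0.3623  0.6879] dq 0.004940222356609886
rot [ 0.0017  0.0025 -0.0017]
[0.0274 0.0012 0.0026]
[ 0.0466  0.0011 -0.0014]
[ 0.0662  0.0011 -0.0003]
[0.0848 0.0011 0.0058]
[0.1012 0.001  0.0165]
[0.1145 0.001  0.0311]
[0.1208 0.0009 0.0425]
[0.1251 0.0009 0.0549]
```

View pics/w7.png

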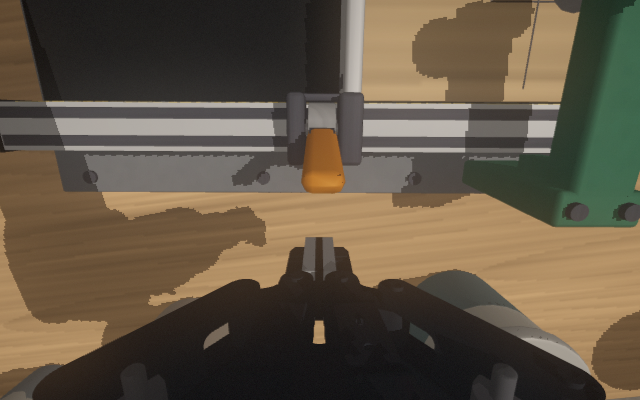

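View pics/s7z.png

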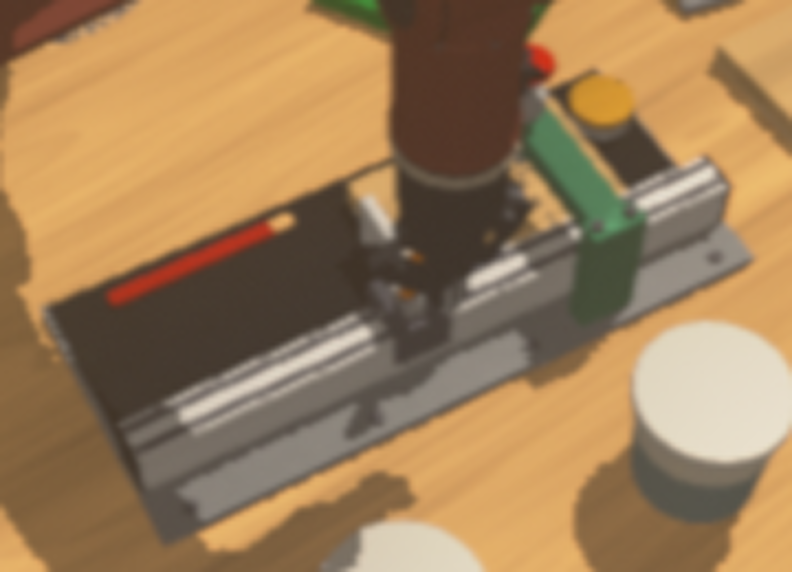

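Emit:
step_arm([
  [[0.014,0.001,0.002,0,0,0],[0.0274,0.001,0.002,0,0,0],[0.037,0.001,0.001,0,0,0],[0.0466,0.001,-0.001,0,0,0],[0.056,0.001,-0.001,0,0,0],[0.066,0.001,0,0,0,0],[0.076,0.001,0.002,0,0,0],[0.085,0.001,0.006,0,0,0],[0.085,0.001,0.006,0,0,0]],
])

```text
t: 11.88
tcp_pos: [552.5, 18.0, 142.1]
tool_rot: [-0.194, -3.135, -0.002]
contact_force: [0.1, -0.0, 0.5]
finger_gap: -0.0
```

Run:
```python
from h import *
p,d,i=save('wrist','w8')
J=lambda x,y,z: x*JX+y*JY+[0,0,z]
pv=570
rel(*[J(pv+x,85.2,z) for x,z in [(-21.7,144.2),(-38.1,133.4),(-51.3,118.8),(-57.6,107.4),(-61.9,95)]])
```

```text
now 11.925 [552.7255  18.0133 142.1318] F [-0.1771 -0.6145  0.0078] dq 0.012812312790170345
rot [ 0.0011 -0.0012 -0.0013]
[-0.0019 -0.     -0.0021]
[ 0.0145 -0.0001  0.0087]
[ 0.0277 -0.0001  0.0234]
[ 0.034  -0.0001  0.0348]
[ 0.0383 -0.0001  0.0472]
```

View pics/w8.png

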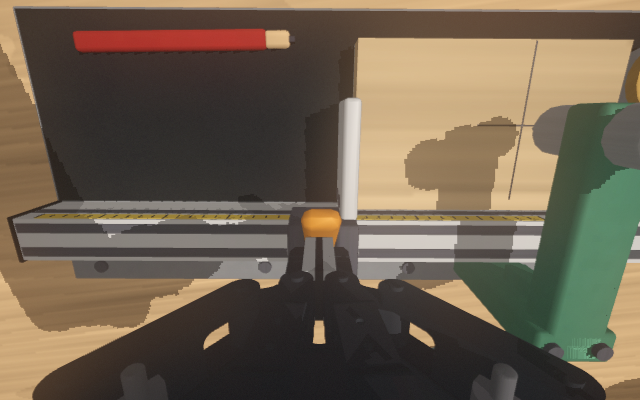

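The lever tip at (321,222) sits in front of the fingers and is swinging over. The stop is still at the panel's end. I'll keep following the arc.

Emit:
step_arm([
  [[0.007,0,0.003,0,0,0],[0.0145,0,0.0087,0,0,0],[0.021,0,0.015,0,0,0],[0.0277,0,0.0234,0,0,0],[0.031,0,0.029,0,0,0],[0.034,0,0.0348,0,0,0],[0.036,0,0.041,0,0,0],[0.038,0,0.047,0,0,0],[0.038,0,0.047,0,0,0]],
])

```text
t: 13.05
tcp_pos: [515.5, 22.5, 95.1]
tool_rot: [-0.194, -3.135, -0.001]
contact_force: [2.5, 0.2, 1.5]
finger_gap: 0.1
```

Run:
```python
from h import *
p,d,i=save('wrist','w9')
st=robot.state(); s=st['tcp_pos']; print(st['t'],s@JX,s@JY,s[2],st['contact_force'])
```

```text
13.1 508.73976904668245 85.12214549692911 95.18939978812637 [2.17582788 1.2354599  1.19817227]
```

View pics/w9.png

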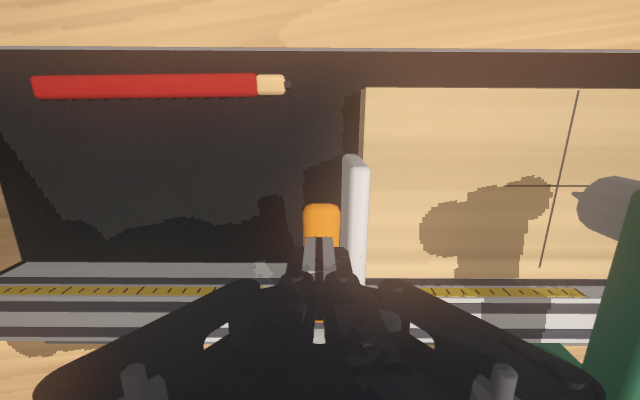

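Emit:
step_arm([
  [[0,0,0.001,0,0,0],[0,0,0.002,0,0,0],[0,0,0.003,0,0,0]],
])

```text
t: 13.48
tcp_pos: [515.2, 22.6, 93.5]
tool_rot: [-0.194, -3.134, -0.003]
contact_force: [-9.5, 0.1, 28.6]
finger_gap: -0.2
```

Emit:
step_arm([
  [[0,0,0.001,0,0,0],[0,0,0.002,0,0,0],[0,0,0.002,0,0,0]],
])

```text
t: 13.85
tcp_pos: [515.1, 22.7, 92.6]
tool_rot: [-0.195, -3.133, -0.005]
contact_force: [-15.3, -1.3, 41.4]
finger_gap: -0.4
```

Emit:
step_arm([
  [[0,0,-0.005,0,0,0],[0,0,-0.03,0,0,0],[0,0,-0.08,0,0,0],[0,0,-0.13,0,0,0],[0.04,0.01,-0.15,0,0,0],[0.04,0.01,-0.15,0,0,0],[0.04,0.01,-0.15,0,0,0],[0.04,0.01,-0.15,0,0,0]],
])

```text
t: 14.85
tcp_pos: [477.1, 36.8, 239.4]
tool_rot: [-0.195, -3.134, 0.001]
contact_force: [-0.2, 0.9, -0.3]
finger_gap: -0.0
```

Run:
```python
from h import *
i=eyes.camera_info('wrist'); p,d=eyes.read_camera('wrist')
cv2.imwrite('pics/w10.png',p[:,:,::-1]); np.savez('pics/w10.npz',p=p,d=d,**{k:np.array(v) for k,v in i.items()})
p,d,i=save('scene','s10')
cv2.imwrite('pics/s10z.png',cv2.resize(p[160:290,240:420,::-1],None,fx=4.4,fy=4.4,interpolation=cv2.INTER_CUBIC))
J=lambda x,y,z: x*JX+y*JY+[0,0,z]
rel(J(487,241.5,230),J(487,241.5,190))
```

```text
now 14.95 [477.2775  36.7546 239.5782] F [ 0.2483 -0.3712  0.5126] dq 0.0048892507685621145
rot [-0.0008 -0.0011 -0.0025]
[-0.0174  0.1469  0.0094]
[-0.0174  0.1469  0.0494]
```

View pics/w10.png

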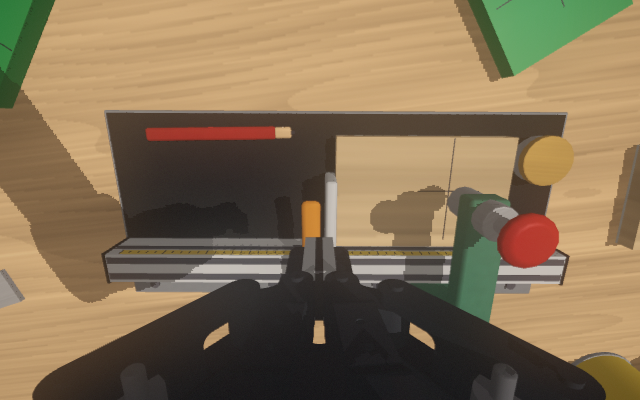

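View pics/s10z.png

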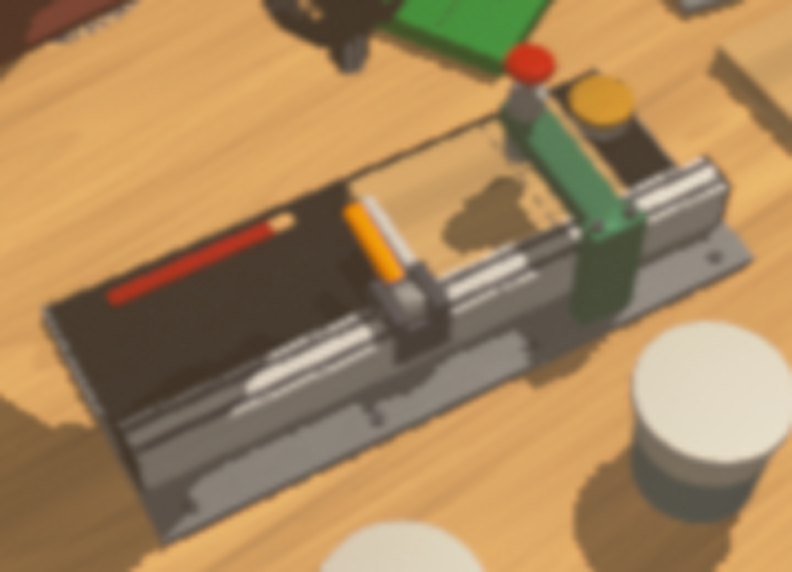

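The lever is down, lying along the arm at (311,220), and the stop is still against the panel. Next is the punch.

Emit:
step_arm([
  [[-0.006,0.05,0,0,0,0],[-0.012,0.1,0,0,0,0],[-0.0174,0.147,0.01,0,0,0],[-0.0174,0.147,0.03,0,0,0],[-0.0174,0.147,0.046,0,0,0],[-0.0174,0.147,0.046,0,0,0],[-0.0174,0.147,0.046,0,0,0]],
])

```text
t: 15.82
tcp_pos: [513.1, 180.4, 195.1]
tool_rot: [0.196, 3.135, 0.002]
contact_force: [0.3, -0.0, -0.2]
finger_gap: -0.2
```

Run:
```python
from h import *
p,d,i=save('wrist','w11')
st=robot.state(); s=st['tcp_pos']; print(st['t'],s@JX,s@JY,s[2],st['contact_force'])
```

```text
15.875 487.3721547974698 241.77389309563952 195.3545493158907 [0.06735534 0.05575226 0.0105535 ]
```

View pics/w11.png

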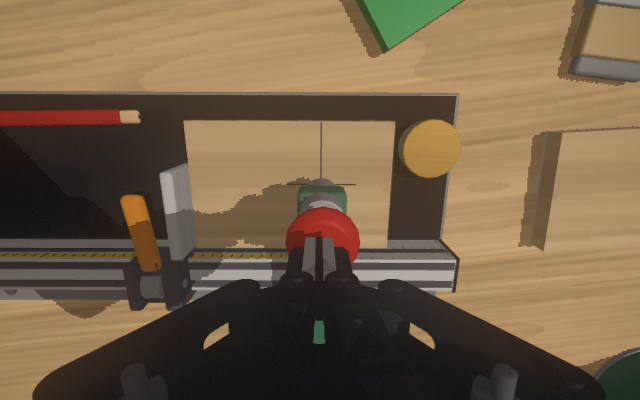

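Emit:
step_arm([
  [[0,0,0.004,0,0,0],[0,0,0.008,0,0,0],[0,0,0.011,0,0,0],[0,0,0.014,0,0,0],[0,0,0.017,0,0,0],[0,0,0.02,0,0,0],[0,0,0.021,0,0,0],[0,0,0.021,0,0,0]],
])

```text
t: 16.88
tcp_pos: [512.7, 181.0, 174.0]
tool_rot: [0.194, 3.135, 0.002]
contact_force: [-3.7, -0.7, 7.3]
finger_gap: 0.2
```

Emit:
step_arm([
  [[0,0,0.001,0,0,0],[0,0,0.001,0,0,0]],
])

```text
t: 17.12
tcp_pos: [512.7, 181.1, 173.1]
tool_rot: [0.194, 3.136, 0.002]
contact_force: [-4.2, -1.5, 9.7]
finger_gap: 0.0
```

Emit:
step_arm([
  [[0,0,0.001,0,0,0],[0,0,0.001,0,0,0]],
])

```text
t: 17.38
tcp_pos: [512.8, 181.1, 173.0]
tool_rot: [-0.195, -3.136, -0.003]
contact_force: [-7.7, -2.8, 18.8]
finger_gap: 0.1
```

Emit:
step_arm([
  [[0,0,0.001,0,0,0],[0,0,0.001,0,0,0]],
])

```text
t: 17.62
tcp_pos: [512.8, 181.1, 173.0]
tool_rot: [-0.195, -3.135, -0.004]
contact_force: [-12.2, -5.4, 28.8]
finger_gap: -0.1
```

The plunger is on its hard stop: z stayed at 173.0 while the force rose to 29 N. Releasing it now.

Emit:
step_arm([
  [[0,0,-0.004,0,0,0],[0,0,-0.01,0,0,0],[0,0,-0.017,0,0,0],[0,0,-0.04,0,0,0],[0,0,-0.08,0,0,0],[0.02,-0.06,-0.1,0,0,0],[0.04,-0.12,-0.1,0,0,0],[0.04,-0.12,-0.1,0,0,0],[0.04,-0.12,-0.1,0,0,0]],
])

```text
t: 18.75
tcp_pos: [458.1, 67.1, 270.5]
tool_rot: [0.195, 3.135, 0.004]
contact_force: [0.3, -0.1, -0.2]
finger_gap: 0.0
```

Run:
```python
from h import *
for _ in range(3): eyes.read_camera('top')
i=eyes.camera_info('wrist'); p,d=eyes.read_camera('wrist')
cv2.imwrite('pics/w12.png',p[:,:,::-1]); np.savez('pics/w12.npz',p=p,d=d,**{k:np.array(v) for k,v in i.items()})
p,d,i=save('scene','s12')
cv2.imwrite('pics/s12z.png',cv2.resize(p[160:290,240:420,::-1],None,fx=4.4,fy=4.4,interpolation=cv2.INTER_CUBIC))
def red(p):
    h=cv2.cvtColor(p,cv2.COLOR_RGB2HSV); m=((h[...,0]<6)|(h[...,0]>174))&(h[...,1]>150)&(h[...,2]>120)
    m[:,:345]=0;m[:,380:]=0;m[:160]=0;m[190:]=0
    y,x=np.nonzero(m); return x.mean(),y.mean(),len(x)
print(red(np.load('pics/scene0.npz')['p']),red(p)); rel()
```

```text
(np.float64(360.1864406779661), np.float64(174.15254237288136), 59) (np.float64(360.188679245283), np.float64(174.32075471698113), 53)
now 19.0 [458.3073  67.7049 270.0759] F [-0.7509  0.4196  0.9097] dq 0.0043932076443340545
rot [-0.0004 -0.0002 -0.0002]
```

View pics/w12.png

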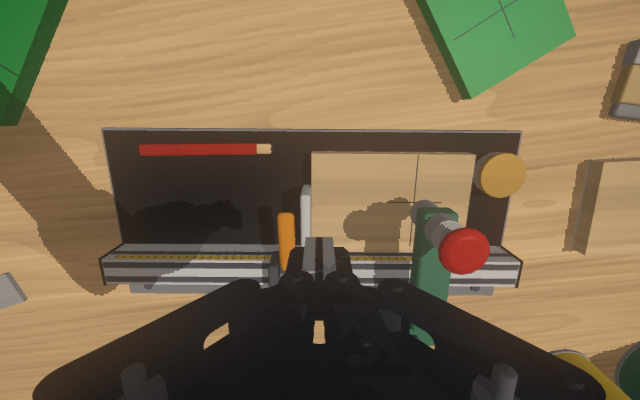

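View pics/s12z.png

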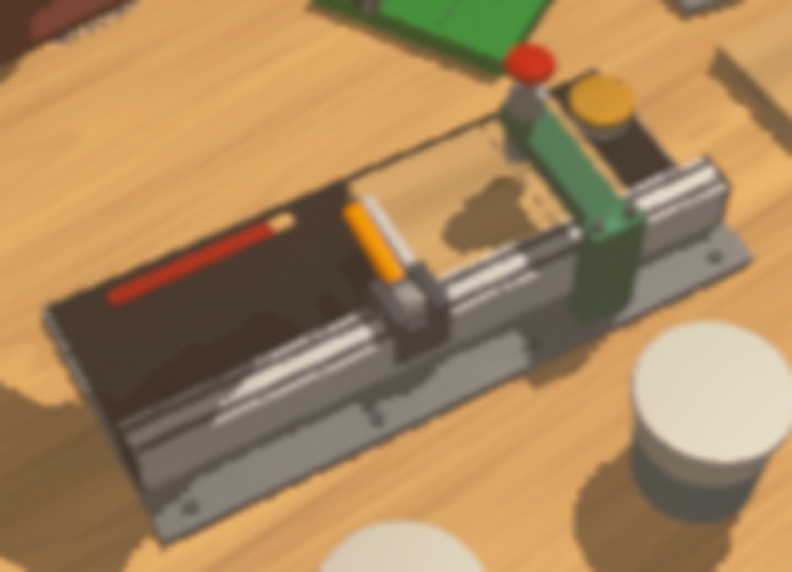

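The last pictures show the red head back up at (360,174), as at the start. The lever is down, the stop is against the panel, and the cross and bystanders haven't visibly moved. Handing in.

Run:
```python
from bench import robot
print(robot.finish_job())
```

```text
the job is handed in; nothing more can be done
None
```

I slid the stop to the panel's end, flipped the cam lever down, pressed the punch fully and let it spring back, then handed the job in at about 19 s. No verdict was reported.

- **Stop:** with the fingers shut I pushed it until it met the panel. The force rose from about 1.5 N to 6.6 N with no further movement.
- **Lever:** I swung it down onto its end stop. I pressed harder than planned there: the last reading was about 41 N up plus 15 N sideways. I pressed with the shut fingertips; the 40 N limit is for the arm and gripper body, and I can't tell whether it also counts the fingertips.
- **Punch:** I pressed it onto its hard stop, with the fingertips steady at 173.0 mm while the force rose to 29 N.

**Last checks:** these were read by eye from the final pictures, apart from the head:
- The stop is against the panel and the lever is fully down.
- The red head is back within 0.2 pixel of where it started, too coarse to show 1–2 mm.
- The panel, its cross and the bystanders in view show no visible shift. I didn't re-measure the cross to the millimetre.

Nothing disagreed apart from an early wrist picture taken while the arm was still settling, which I retook.

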